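# Lock the barrel bolt on the breastplate case

## Robot

A 6-joint arm with a two-finger parallel gripper is mounted at the origin on the work surface. World frame = base frame: x ahead of the robot, y to its left, z up, the work surface at z = 0. Lengths are in m, angles in degrees, forces in N, time in s.
With the tool pointing down it reaches from about 0.275 to 0.725 m from the base axis. Payload 5.6 kg.
Tool frame: the origin (TCP) lies midway between the tips of the shut fingers; the grasp point (between the pads) lies 19 mm behind it; x points along the fingers, y is the direction in which the jaws open and shut, and the axes are right-handed (so a half turn about x gives the same grasp; the last joint's range is limited). The gripper opens to 85 mm and grips with 20 to 120 N. Pads are 22 mm wide; open, the fingers measure 114 mm over their backs; the gripper's body (76 mm by 85 mm) begins 54 mm behind the grasp point. The pads swing forward as they close: fully open they stand 13 mm farther back than shut.
Start: joints at [79.676, 14.616, 6.199, 0, -81.583, -16.306], TCP at [0.247, 0.492, 0.231] pointing down, gripper open.
Joint ranges: [-168.99, 168.99], [-69.2, 112.95], [-62.41, 85.93], [-164.36, 98.24], [-168.68, -3.75], [-174.98, 174.98]. Speed limits (degrees/s): [147.25, 147.25, 180, 180, 180, 180].

## Interface

Orientations are given as [roll, pitch, yaw] about the fixed x, y, z axes, in that order (R = Rz(yaw) Ry(pitch) Rx(roll)).
In Python, from cell import arm gives the robot as it stands.
- The arm moves only by the tool carry_out, never from a script. Its argument "increments" is a list that holds one entry, the list of rows, each a list of 7 numbers: the shift along the tool's x, y, z in m, then the turn, a rotation vector about the tool's x, y, z in rad, then the opening, from 0 (shut) to 1 (fully open). In form: [[[x, y, z, wx, wy, wz, hand], ...]]. A call has 1 to 10 rows; each row is the pose to reach, as a shift and turn from the pose measured when the call began, along the tool's axes at that moment; what a row does not reach only later rows make up. A row lasts 1/12 s, in which the tool goes at most 41.7 mm and 7.16 degrees, less where a joint would pass 70% of its speed; a pose out of reach is approached as far as the arm can. A call with a gripper value outside its range is refused whole. The fingers move at their own pace and stop on an object; the grip force is fixed at half the most. Time passes only in rows, so rows that repeat a pose let the fingers close. It gives the time, the measured TCP pose, the force and the opening at its end, in the units of the state.
- arm.read_state(): the state, without advancing time (a new reading comes with each control period).
- arm.read_camera(name): name is "scene" or "side" or "wrist"; returns the picture (400x640x3 uint8, red, green, blue); there is no depth.
- arm.calibration(name): a dict with "vfov" (degrees; the focal length in pixels is half the picture's height over the tangent of half this angle, whatever the lens; pixels are square), "cx", "cy" (the principal point, pixels), "rvec" (rotation vector, rad) and "tvec" (3), from world to camera coordinates, as OpenCV has them. Camera axes: x right, y down, z forward; pixel columns grow to the right and rows downward; lengths in m; the calibration is good to about 2 mm. A picture is of the moment at which its call begins: read the wrist's pose just before it. calibration takes no time and is no camera call; for the wrist camera it gives the pose at the moment of the call.
- arm.job_done(): hands the job in, once; it reports no verdict.
The state is a dict: "time_s": time; "joint_positions": joint angles; "joint_vel": joint speeds; "joint_efforts": joint torques, N m; "position": TCP position; "orientation": TCP orientation; "force": force on the tool from outside, world axes, zero at the start; "ft_torque": the same for the moment, N m; "finger_gap": finger opening in m.
Only numpy, scipy, OpenCV 4.12 (cv2) and the standard library are available. Lean on these libraries where they do the work, as an engineer would, in place of code of your own. Each camera call takes 0.05 s, during which the arm holds its last target.

## Task

The storage case of the gold breastplate is shut but not locked: push the knob of the sliding bolt on its lid along the slot until the bolt is fully home in its keeper, then swing the knob round the corner and all the way down into the notch, so that the bolt cannot slide back. Do it by pushing with the fingertips: do not pinch the knob, do not lift the lid, and leave the jar, bottle and brush pot standing where they are.

Things in the scene. Friction and masses are not known exactly. Their poses are not given: they have to be found in the camera images.
- case: Plywood storage case, fixed, 365 x 400 x 100 mm (x, y, z), lid let in flush with its top (z = 100 mm). Origin: on the bench below the middle of the bolt's travel. -x is the front, the way the bolt is shot: front face x = -103 mm, back x = +262, sides y = +/-200. The bolt lies on the lid along the case's x, axis at y = 0, z = 115 mm; only the jar stands on the lid besides.
- slot_corner (a point): Corner of the L-shaped slot, on the rod's axis (case frame x = -25, y = 0, z = 115 mm); axes as the case's. The bolt's fixed steel tube, 24 mm outer diameter, runs from 27 mm in front (-x) to 70 mm behind, top 12 mm above this point, on a base plate 46 mm wide. The slot is straight along the tube's top from +x to here, then a notch goes down the tube's +y side.
- keeper (a point): Steel staple on the case's front ledge that takes the rod's end, 20 mm along x, 27 mm wide (its foot plates 61 mm), 27 mm high. Point: centre of its opening, on the rod's axis (case frame x = -80, y = 0, z = 115 mm).
- knob_ball (a point): Centre of the bolt's steel ball knob, 18 mm diameter, 42 mm from the rod's axis on a pin 8 mm thick that stands out of the slot. In the case's frame: x = 25 mm minus travel; upright y = 0, z = 157 mm; turned by a: y = 42 sin a, z = 115 + 42 cos a mm. Fully down it lies level towards +y, its underside about 9 mm above the lid.
- bolt (a joint): Travel of the bolt, m: 0 is fully drawn back, 0.050 is fully home against the end of the slot; grows towards -x of the case. Stiff by friction, about 2 to 3 N; it stays where it is left.
- bolt_turn (a joint): Turn of the knob about the rod, rad: 0 upright in the straight slot, 1.5 fully down in the notch, towards +y of the case. In the straight part it only rocks by 0.1 (0.3 if forced); it turns only when the bolt is home (within 3 mm of 0.050), and then the notch stops the bolt sliding back. Stiff by friction (under 1 N at the ball); stays where it is left.
- case_lid (a joint): Opening angle of the lid, rad, about the hinges along its rear (+x) edge: 0 is shut. The lid weighs 2.4 kg and is held down only by its weight until the bolt is home.
- specimen_jar: Small round glass jar with a white cap, 40 mm in diameter, 48 mm high, standing on the lid to the -y side of the bolt. Origin at the centre of its underside. To be left alone.
- amber_bottle: Brown glass bottle with a black cap, 52 mm in diameter, 115 mm high, standing on the bench beside the case. Origin at the centre of its underside. To be left alone.
- brush_pot: White ceramic pot, 66 mm in diameter, with brush handles standing up to 170 mm high, on the bench beside the case. Origin at the centre of its underside. To be left alone.

How it is judged:
By the outcome, as a careful person would: the job done as asked, in the order asked, and still so for the second after the job is handed in, with the robot touching nothing.
It also fails if it takes over 42 s, if anything falls off the work surface, if the arm or the gripper's body presses on something with over 40 N, if the wrist force passes 120 N, or if a joint passes its speed limit or range.

## Working session

There is one attempt and no reset: what is moved stays moved. The work goes in short steps, Python scripts to look and compute and a tool call to move; the robot and the scene stay as the last step left them, time stands still between calls to the robot, and variables do not carry over. Pictures are saved under pics/ and viewed, and the job is handed in when it is done.

Besides the shell and the picture viewer there is one more tool, called after "Request:" as name(argument=value, ...) on one line, values as JSON. carry_out: Moves the arm, as the interface text tells. Its arguments: {"type":"object","properties":{"increments":{"type":"array","items":{"type":"array","items":{"type":"array","items":{"type":"number"}}}}},"required":["increments"]}

```bash
ls; mkdir -p pics; python3 - <<'E'
from cell import arm
import cv2
s=arm.read_state();print(s)
for n in ["scene","side","wrist"]:
    print(n,arm.calibration(n))
    cv2.imwrite(f"pics/{n}0.png",arm.read_camera(n)[:,:,::-1])
E
```

```text
pics
{'time_s': 0.0, 'joint_positions': array([ 7.96748742e+01,  1.46526054e+01,  6.12870428e+00, -2.66288476e-02,
       -8.15821581e+01, -1.63058366e+01]), 'joint_vel': array([-0.08677105, -0.04124507,  0.01681616, -0.02569788,  0.02933921,
        0.07179861]), 'joint_efforts': array([-2.11765591e-04, -3.86628592e+01,  2.37942678e+01,  5.36519051e+00,
       -6.05987370e-03, -3.30243310e-06]), 'position': array([0.24626502, 0.49122262, 0.23038777]), 'orientation': array([  92.36130743,   89.8907193 , -114.27357758]), 'force': array([-0.04240426, -0.42436191,  0.34168501]), 'ft_torque': array([-0.02437604, -0.00452531,  0.06028304]), 'finger_gap': 0.08555015054871772}
scene {'vfov': 55.02714861594824, 'cx': 324.98183151275464, 'cy': 200.62351635604867, 'rvec': array([ 2.03998237,  1.77019309, -0.45964688]), 'tvec': array([-0.12709763, -0.46512107,  1.32446067])}
side {'vfov': 49.10321216828371, 'cx': 322.3748371841064, 'cy': 196.62980402126652, 'rvec': array([ 2.23490922, -0.3618976 ,  0.17604197]), 'tvec': array([-0.61046901,  0.22544454,  1.01296646])}
wrist {'vfov': 66.66096108305962, 'cx': 322.4258700171026, 'cy': 199.3968534325106, 'rvec': array([-1.55653349,  2.52094579,  0.37356049]), 'tvec': array([ 0.54974014, -0.03837503,  0.37873433])}
```

View pics/scene0.png

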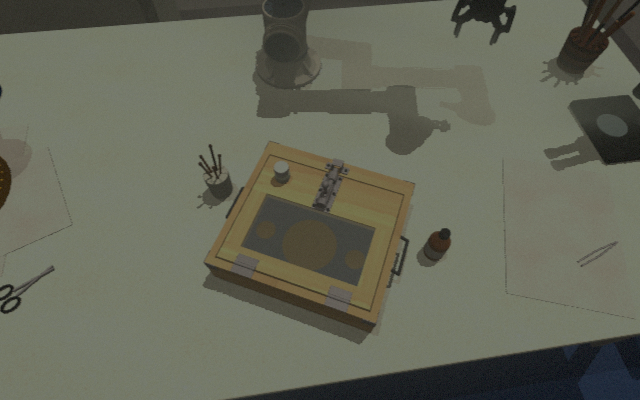

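View pics/side0.png

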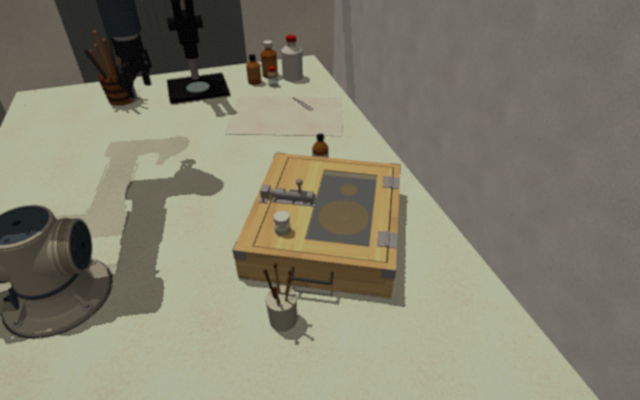

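View pics/wrist0.png

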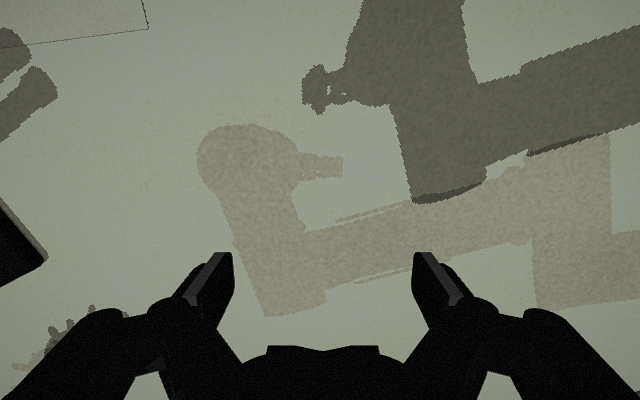

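```bash
cat > h.py <<'E'
import numpy as np,cv2
from cell import arm
def cam(n):
    c=arm.calibration(n);f=200/np.tan(np.radians(c['vfov']/2))
    K=np.array([[f,0,c['cx']],[0,f,c['cy']],[0,0,1.]])
    return K,cv2.Rodrigues(c['rvec'])[0],c['tvec'],c['rvec']
def ray(n,uv,C=None):
    K,R,t,_=C or cam(n)
    d=R.T@np.linalg.inv(K)@np.array([*uv,1.]);return -R.T@t,d
def plane(n,uv,z,C=None):
    o,d=ray(n,uv,C);return o+d*(z-o[2])/d[2]
def proj(n,P,C=None):
    K,R,t,r=C or cam(n)
    return cv2.projectPoints(np.array(P,float).reshape(-1,1,3),r,t,K,None)[0].reshape(-1,2)
def tri(n1,u1,n2,u2,C1=None,C2=None):
    o1,d1=ray(n1,u1,C1);o2,d2=ray(n2,u2,C2)
    d1/=np.linalg.norm(d1);d2/=np.linalg.norm(d2)
    s=np.linalg.lstsq(np.c_[d1,-d2],o2-o1,rcond=None)[0]
    a=o1+s[0]*d1;b=o2+s[1]*d2;return (a+b)/2,np.linalg.norm(a-b)
E
python3 - <<'E'
from h import *
for n in ["scene","side"]:
    print(n,proj(n,[[0,0,0],[.246,.491,.23],[.25,0,0]]))
a=cv2.imread('pics/scene0.png');b=cv2.imread('pics/side0.png')
cv2.imwrite('pics/sc_z.png',cv2.resize(cv2.convertScaleAbs(a[130:330,195:455],alpha=1.6),None,fx=3,fy=3,interpolation=cv2.INTER_CUBIC))
cv2.imwrite('pics/si_z.png',cv2.resize(cv2.convertScaleAbs(b[130:330,220:460],alpha=1.6),None,fx=3,fy=3,interpolation=cv2.INTER_CUBIC))
E
```

```text
scene [[288.13496698  65.78030183]
 [470.94164772  43.65217239]
 [295.88749519 120.53643262]]
side [[ 58.52386153 294.06925216]
 [141.43844925  95.62400398]
 [170.28051487 268.23859149]]
```

View pics/sc_z.png

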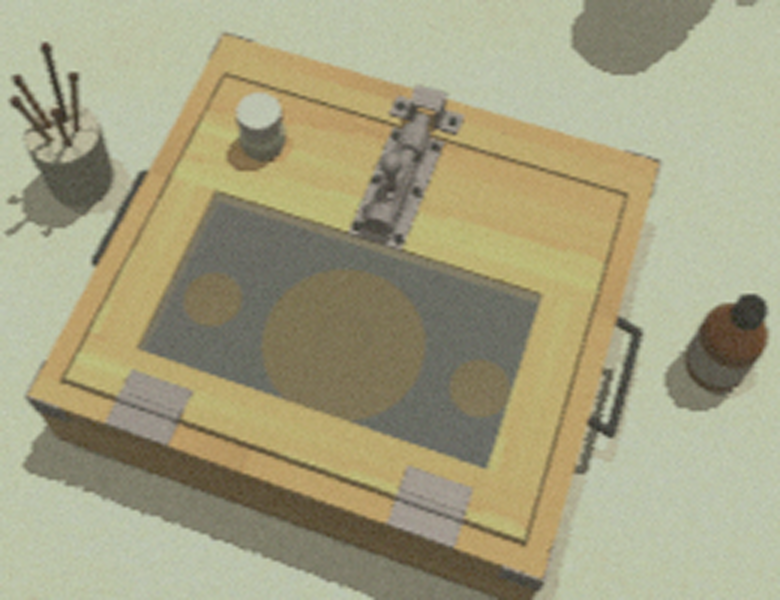

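View pics/si_z.png

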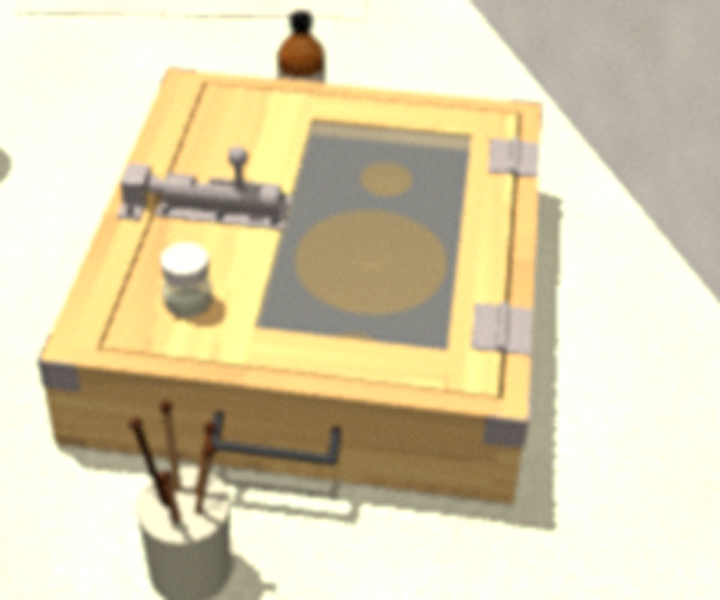

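```bash
cat >> h.py <<'E'
def fit(L,W):
    L=np.array(L);W=np.array(W)[:,:2];lc=L.mean(0);wc=W.mean(0)
    a=L-lc;b=W-wc
    th=np.arctan2((a[:,0]*b[:,1]-a[:,1]*b[:,0]).sum(),(a*b).sum())
    R=np.array([[np.cos(th),-np.sin(th)],[np.sin(th),np.cos(th)]])
    t=wc-R@lc;return th,t,(a@R.T-b)*1000
E
python3 - <<'E'
from h import *
L=[[-.103,-.2],[-.103,.2],[.262,-.2],[.262,.2]]
S={'scene':[(222/3+195,37/3+130),(660/3+195,160/3+130),(33/3+195,398/3+130),(540/3+195,578/3+130)],
'side':[(45/3+220,360/3+130),(170/3+220,70/3+130),(526/3+220,415/3+130),(542/3+220,103/3+130)]}
for n in S:
    W=[plane(n,u,.1) for u in S[n]]
    th,t,r=fit(L,W);print(n,np.degrees(th),t);print(r.round(1))
    print([np.linalg.norm(W[i]-W[j]).round(4) for i,j in [(0,1),(2,3),(0,2),(1,3)]])
W=[tri('scene',a,'side',b) for a,b in zip(S['scene'],S['side'])]
for w in W:print(w)
th,t,r=fit(L,[w[0] for w in W]);print(np.degrees(th),t,r.round(1))
# knob
print('knob',tri('scene',(394/3+195,160/3+130),'side',(237/3+220,156/3+130)))
c,s=np.cos(th),np.sin(th)
k=t+np.array([c,s])*.025;print('exp',k)
E
```

```text
scene -27.400301873288612 [0.58691953 0.04645689]
[[-2.8  0.3]
 [ 0.8 -0.3]
 [-0.1 -3.8]
 [ 2.1  3.8]]
[np.float64(0.3989), np.float64(0.3923), np.float64(0.3608), np.float64(0.3658)]
side -27.46401414694893 [0.5877285  0.04243947]
[[-2.5  0.1]
 [-0.9  4.4]
 [ 2.2 -5.5]
 [ 1.2  0.9]]
[np.float64(0.3954), np.float64(0.3948), np.float64(0.3583), np.float64(0.3615)]
(array([ 0.40592803, -0.08463834,  0.09818433]), np.float64(0.002233205714642807))
(array([0.58864288, 0.27019526, 0.09800647]), np.float64(0.0062933791212023416))
(array([ 0.72674405, -0.24857818,  0.09776922]), np.float64(0.00030839843138644304))
(array([0.91041805, 0.0987958 , 0.10032939]), np.float64(0.0022143698385901573))
-27.555869809920285 [0.58745172 0.0457214 ] [[-2.3  0.7]
 [ 0.   0.5]
 [ 0.5 -4.2]
 [ 1.8  3. ]]
knob (array([0.59354622, 0.04192731, 0.15553007]), np.float64(0.004962926013669779))
exp [0.60961573 0.03415606]
```

```bash
cat >> h.py <<'E'
from scipy.spatial.transform import Rotation as Ro
TH=np.radians(-27.5);O=np.array([.5873,.045,0])
RC=np.array([[np.cos(TH),-np.sin(TH),0],[np.sin(TH),np.cos(TH),0],[0,0,1]])
def toC(w):return RC.T@(np.asarray(w)-O)
def toW(c):return RC@np.asarray(c,float)+O
def tool():
    s=arm.read_state();return s['position'],Ro.from_euler('xyz',s['orientation'],degrees=True).as_matrix(),s
def delta(goalC,ytool_case,dbg=True):
    """goal TCP in case frame(m); ytool in case frame; prints shift+rotvec in tool axes"""
    p,R,s=tool()
    x=np.array([0,0,-1.]);y=RC@np.array([*ytool_case,0.]);G=np.c_[x,y,np.cross(x,y)]
    return R.T@(toW(goalC)-p),Ro.from_matrix(R.T@G).as_rotvec()
def stat():
    p,R,s=tool();print('t',round(s['time_s'],2),'C mm',(toC(p)*1000).round(1),'F case',(RC.T@s['force']).round(1),'gap',round(s['finger_gap']*1000,1))
    print('axes in case: x',(RC.T@R)[:,0].round(3),'y',(RC.T@R)[:,1].round(3))
E
python3 - <<'E'
from h import *
stat()
K,R,t,_=cam('wrist');print('cam pos C',toC(-R.T@t), 'cam rel tool', tool()[1].T@(-R.T@t-tool()[0]))
for y in [(0,1),(0,-1),(1,0),(-1,0)]: print(y,[v.round(3) for v in delta((.05,0,.2),y)])
def r(n,u):return toC(plane(n,u,.148))
print('jar cap',r('scene',(260/3+195,112/3+130)),r('side',(186/3+220,260/3+130)))
E
```

```text
t 0.15 C mm [-508.5  238.5  230.6] F case [-0.4  0.1  0.1] gap 85.7
axes in case: x [ 0.    -0.001 -1.   ] y [ 0.015 -1.     0.001]
cam pos C [-0.43541072  0.24013304  0.37310761] cam rel tool [-0.14249458 -0.00035249 -0.07315564]
(0, 1) [array([ 0.031,  0.247, -0.555]), array([-3.126e+00,  2.000e-03, -0.000e+00])]
(0, -1) [array([ 0.031,  0.247, -0.555]), array([ 0.015, -0.   , -0.001])]
(1, 0) [array([ 0.031,  0.247, -0.555]), array([-1.556e+00,  1.000e-03, -1.000e-03])]
(-1, 0) [array([ 0.031,  0.247, -0.555]), array([ 1.586e+00, -1.000e-03, -1.000e-03])]
jar cap [-0.00746057 -0.11829321  0.148     ] [-0.00539765 -0.12632478  0.148     ]
```

```bash
python3 - <<'E'
from h import *
print([v.round(4) for v in delta((-.05,0,.25),(0,-1))])
E
```

```text
[array([-0.019 ,  0.2454, -0.4549]), array([ 0.0151, -0.0001, -0.0015])]
```

Request:
carry_out(increments=[[[-0.019,0.02,-0.037,0.015,0,0,0],[-0.019,0.04,-0.074,0.015,0,0,0],[-0.019,0.06,-0.111,0.015,0,0,0],[-0.019,0.08,-0.148,0.015,0,0,0],[-0.019,0.1,-0.185,0.015,0,0,0],[-0.019,0.12,-0.222,0.015,0,0,0],[-0.019,0.14,-0.259,0.015,0,0,0],[-0.019,0.16,-0.296,0.015,0,0,0],[-0.019,0.18,-0.333,0.015,0,0,0],[-0.019,0.2,-0.37,0.015,0,0,0]]])

```text
time_s: 0.98
position: [0.4837, 0.151, 0.2499]
orientation: [86.8, 89.9, -120.7]
force: [0.2, 1.2, 0.5]
finger_gap: -0.0001
```

```bash
python3 - <<'E'
from h import *
stat();print([v.round(4) for v in delta((-.05,0,.25),(0,-1))])
E
```

```text
t 0.98 C mm [-140.9   46.2  249.9] F case [-0.4  1.1  0.5] gap -0.1
axes in case: x [-0.    -0.001 -1.   ] y [ 0.    -1.     0.001]
[array([-0.0001,  0.0462, -0.0908]), array([ 0.0004,  0.0001, -0.0014])]
```

Request:
carry_out(increments=[[[0,0.015,-0.03,0,0,0,0],[0,0.03,-0.06,0,0,0,0],[0,0.046,-0.09,0,0,0,0],[0,0.046,-0.09,0,0,0,0],[0,0.046,-0.09,0,0,0,0]]])

```text
time_s: 1.4
position: [0.5426, 0.0671, 0.249]
orientation: [62.3, 89.8, -145.4]
force: [0.1, -0.2, -0.9]
finger_gap: -0.0
```

```bash
python3 - <<'E'
from h import *
import pickle
stat();C=cam('wrist');im=arm.read_camera('wrist')[:,:,::-1];cv2.imwrite('pics/w1.png',im);pickle.dump(C,open('w1.pkl','wb'))
cv2.imwrite('pics/s1.png',arm.read_camera('scene')[:,:,::-1])
print('pred keeper,corner,knob x7, x25',proj('wrist',[toW(p) for p in [(-.08,0,.115),(-.025,0,.127),(.007,0,.157),(.025,0,.157)]],C))
E
```

```text
t 1.4 C mm [-49.8  -1.  249. ] F case [ 0.2 -0.1 -0.9] gap -0.0
axes in case: x [-0.001 -0.003 -1.   ] y [-0.003 -1.     0.003]
pred keeper,corner,knob x7, x25 [[321.65711935 218.28249773]
 [321.45132712 164.31346035]
 [321.25997662 129.47461083]
 [321.17333237 104.43329324]]
```

View pics/w1.png

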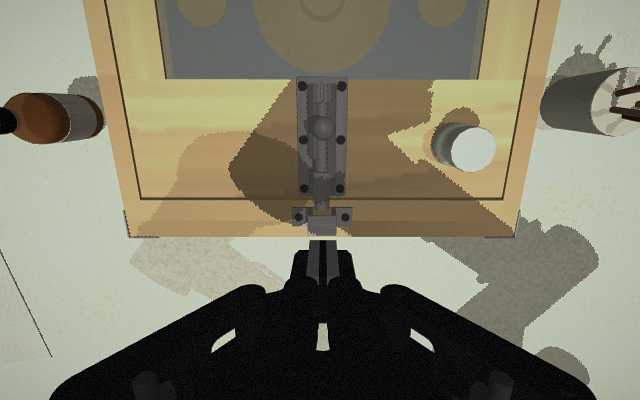

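Request:
carry_out(increments=[[[0,0,-0.035,0,0,0,0],[0,0,-0.07,0,0,0,0],[0,0,-0.1,0,0,0,0],[0.03,0,-0.1,0,0,0,0],[0.06,0,-0.1,0,0,0,0],[0.09,0,-0.1,0,0,0,0],[0.107,0,-0.1,0,0,0,0],[0.107,0,-0.1,0,0,0,0]]])

```text
time_s: 2.17
position: [0.6273, 0.0239, 0.1378]
orientation: [36.8, 89.4, -170.6]
force: [-0.2, -0.2, -0.7]
finger_gap: -0.0001
```

```bash
python3 - <<'E'
from h import *
stat();b=arm.read_camera('side')[:,:,::-1]
cv2.imwrite('pics/si2.png',cv2.resize(cv2.convertScaleAbs(b[100:300,220:460],alpha=1.5),None,fx=3,fy=3,interpolation=cv2.INTER_CUBIC))
E
```

```text
t 2.17 C mm [ 45.2  -0.2 137.8] F case [-0.  -0.3 -0.7] gap -0.1
axes in case: x [-0.008 -0.006 -1.   ] y [ 0.002 -1.     0.006]
```

View pics/si2.png

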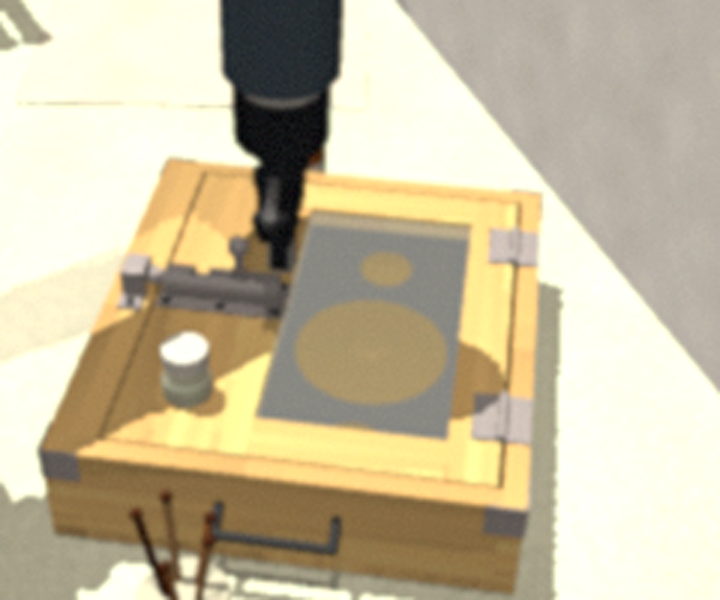

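Request:
carry_out(increments=[[[0,0,0.005,0,0,0,0],[0,0,0.01,0,0,0,0],[0,0,0.015,0,0,0,0],[0,0,0.018,0,0,0,0],[0,0,0.021,0,0,0,0],[0,0,0.024,0,0,0,0],[0,0,0.027,0,0,0,0],[0,0,0.03,0,0,0,0]]])

```text
time_s: 2.88
position: [0.6026, 0.0374, 0.1417]
orientation: [54.1, 89.7, -153.3]
force: [1.8, -0.9, 2.4]
finger_gap: 0.0001
```

```bash
python3 - <<'E'
from h import *
stat();b=arm.read_camera('side')[:,:,::-1]
cv2.imwrite('pics/si3.png',cv2.resize(cv2.convertScaleAbs(b[140:240,240:340],alpha=1.5),None,fx=6,fy=6,interpolation=cv2.INTER_CUBIC))
E
```

```text
t 2.88 C mm [ 17.1   0.4 141.7] F case [2.1 0.  2.4] gap 0.1
axes in case: x [-0.003 -0.004 -1.   ] y [ 0.002 -1.     0.004]
```

View pics/si3.png

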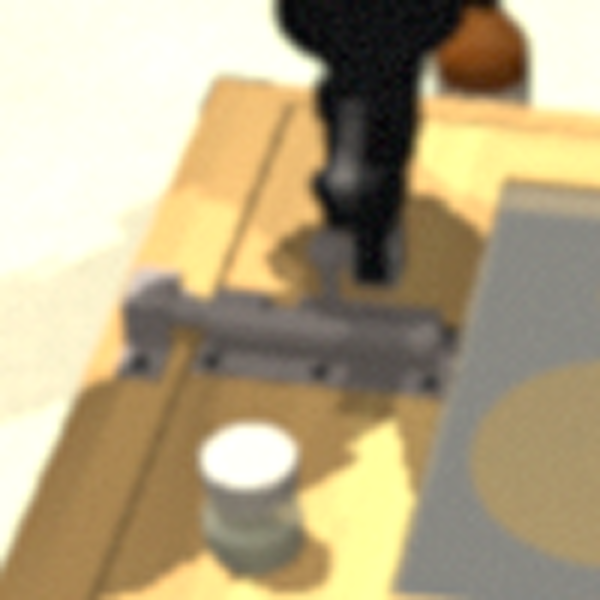

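Request:
carry_out(increments=[[[-0.002,0,0.002,0,0,0,0],[-0.004,0,0.004,0,0,0,0],[-0.004,0,0.006,0,0,0,0],[-0.004,0,0.008,0,0,0,0],[-0.004,0,0.01,0,0,0,0],[-0.004,0,0.012,0,0,0,0],[-0.004,0,0.014,0,0,0,0],[-0.004,0,0.016,0,0,0,0],[-0.004,0,0.018,0,0,0,0]]])

```text
time_s: 3.68
position: [0.5858, 0.046, 0.1454]
orientation: [48.1, 89.7, -159.3]
force: [1.4, -1.6, -0.7]
finger_gap: -0.0001
```

```bash
python3 - <<'E'
from h import *
stat();b=arm.read_camera('side')[:,:,::-1]
cv2.imwrite('pics/si4.png',cv2.resize(cv2.convertScaleAbs(b[140:240,240:340],alpha=1.5),None,fx=6,fy=6,interpolation=cv2.INTER_CUBIC))
E
```

```text
t 3.68 C mm [ -1.8   0.2 145.4] F case [ 2.  -0.8 -0.7] gap -0.1
axes in case: x [-0.004 -0.004 -1.   ] y [ 0.002 -1.     0.004]
```

View pics/si4.png

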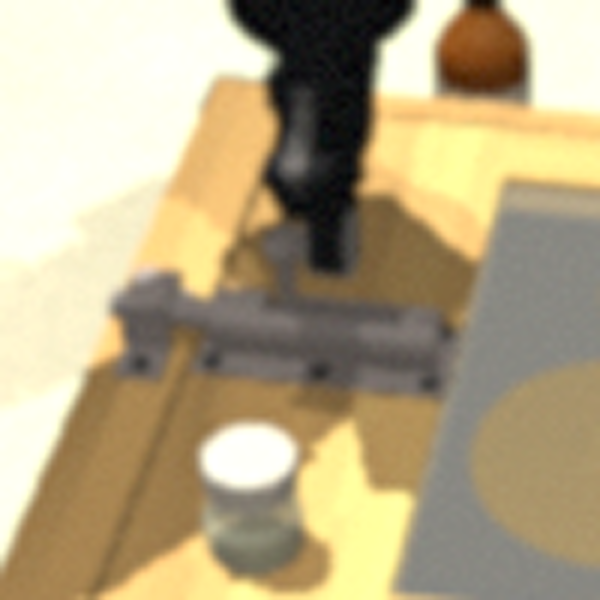

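Request:
carry_out(increments=[[[0,0,0.001,0,0,0,0],[0,0,0.002,0,0,0,0],[0,0,0.003,0,0,0,0],[0,0,0.004,0,0,0,0],[0,0,0.004,0,0,0,0]]])

```text
time_s: 4.15
position: [0.5818, 0.0481, 0.1455]
orientation: [44.2, 89.7, -163.2]
force: [1.5, -1.0, -0.9]
finger_gap: 0.0004
```

```bash
python3 - <<'E'
from h import *
stat()
E
```

```text
t 4.15 C mm [ -6.4   0.2 145.5] F case [ 1.7 -0.2 -0.9] gap 0.4
axes in case: x [-0.004 -0.004 -1.   ] y [ 0.002 -1.     0.004]
```

Request:
carry_out(increments=[[[0,0,0.001,0,0,0,0],[0,0,0.002,0,0,0,0],[0,0,0.003,0,0,0,0],[0,0,0.003,0,0,0,0]]])

```text
time_s: 4.48
position: [0.5805, 0.0489, 0.1457]
orientation: [74.3, 89.8, -133.1]
force: [7.6, -3.4, -4.4]
finger_gap: -0.0001
```

```bash
python3 - <<'E'
from h import *
stat()
E
```

```text
t 4.48 C mm [ -7.9   0.3 145.7] F case [ 8.3  0.4 -4.4] gap -0.1
axes in case: x [-0.001 -0.004 -1.   ] y [ 0.002 -1.     0.004]
```

Request:
carry_out(increments=[[[0,0,0.002,0,0,0,0],[0,0,0.003,0,0,0,0],[0,0,0.003,0,0,0,0]]])

```text
time_s: 4.73
position: [0.5803, 0.0492, 0.1459]
orientation: [144.3, 89.7, -63.1]
force: [11.5, -5.7, -6.9]
finger_gap: 0.0
```

```bash
python3 - <<'E'
from h import *
stat();b=arm.read_camera('side')[:,:,::-1]
cv2.imwrite('pics/si5.png',cv2.resize(cv2.convertScaleAbs(b[140:240,240:340],alpha=1.5),None,fx=6,fy=6,interpolation=cv2.INTER_CUBIC))
E
```

```text
t 4.73 C mm [ -8.2   0.5 145.9] F case [12.9  0.2 -6.9] gap 0.0
axes in case: x [ 0.004 -0.003 -1.   ] y [ 0.002 -1.     0.003]
```

View pics/si5.png

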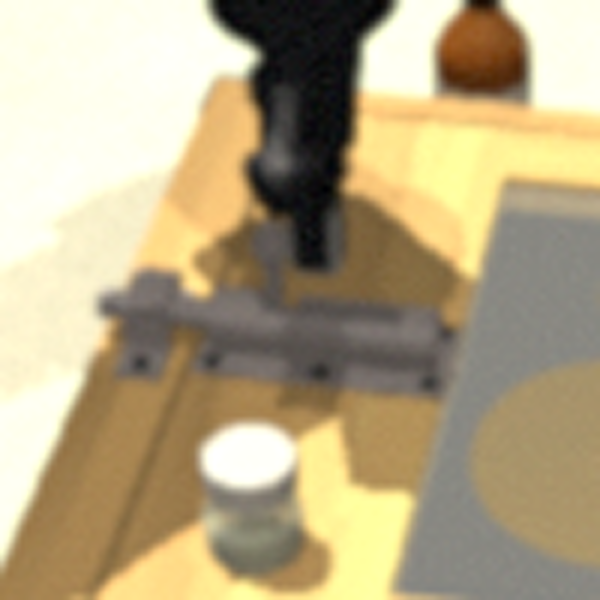

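Request:
carry_out(increments=[[[0,0,-0.006,0,0,0,0],[-0.02,0,-0.008,0,0,0,0],[-0.045,0,-0.008,0,0,0,0],[-0.045,0.02,0.005,0,0,0,0],[-0.045,0.042,0.017,0,0,0,0],[-0.045,0.042,0.017,0,0,0,0],[-0.02,0.042,0.017,0,0,0,0],[-0.002,0.042,0.017,0,0,0,0],[-0.002,0.042,0.017,0,0,0,0]]])

```text
time_s: 5.53
position: [0.543, 0.0197, 0.1443]
orientation: [67.5, 89.6, -139.9]
force: [-0.5, -0.1, -0.5]
finger_gap: 0.0002
```

```bash
python3 - <<'E'
from h import *
stat();C=cam('wrist')
im=arm.read_camera('wrist')[:,:,::-1]
cv2.imwrite('pics/w6.png',cv2.convertScaleAbs(im,alpha=1.7))
E
```

```text
t 5.53 C mm [-27.6 -42.8 144.3] F case [-0.5 -0.3 -0.5] gap 0.2
axes in case: x [-0.003 -0.007 -1.   ] y [ 0.001 -1.     0.007]
```

View pics/w6.png

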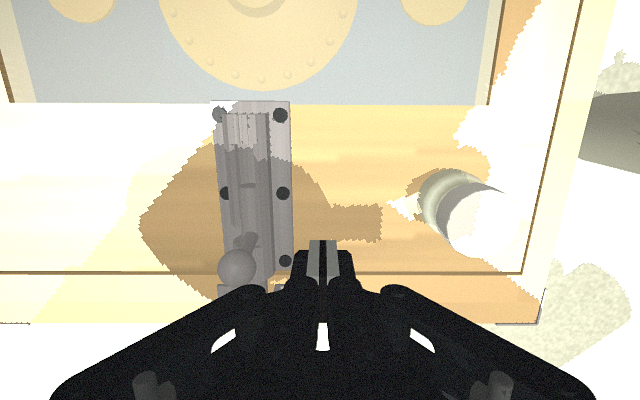

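Request:
carry_out(increments=[[[-0.003,-0.015,-0.002,0,0,0,0],[-0.003,-0.024,-0.002,0,0,0,0],[-0.003,-0.03,-0.002,0,0,0,0],[-0.003,-0.035,-0.002,0,0,0,0],[-0.002,-0.039,-0.002,0,0,0,0],[-0.001,-0.042,-0.002,0,0,0,0],[0.001,-0.045,-0.002,0,0,0,0],[0.002,-0.048,-0.002,0,0,0,0],[0.004,-0.051,-0.002,0,0,0,0],[0.006,-0.054,-0.002,0,0,0,0]]])

```text
time_s: 6.42
position: [0.5709, 0.0667, 0.1398]
orientation: [89.6, 89.7, -117.8]
force: [0.2, -0.3, 1.3]
finger_gap: -0.0006
```

```bash
python3 - <<'E'
from h import *
stat()
cv2.imwrite('pics/w7.png',cv2.convertScaleAbs(arm.read_camera('wrist')[:,:,::-1],alpha=1.7))
b=arm.read_camera('scene')[:,:,::-1]
cv2.imwrite('pics/sc7.png',cv2.resize(cv2.convertScaleAbs(b[130:230,270:400],alpha=1.5),None,fx=5,fy=5,interpolation=cv2.INTER_CUBIC))
E
```

```text
t 6.42 C mm [-24.6  11.7 139.8] F case [ 0.3 -0.1  1.3] gap -0.6
axes in case: x [-0.    -0.006 -1.   ] y [ 0.002 -1.     0.006]
```

View pics/w7.png

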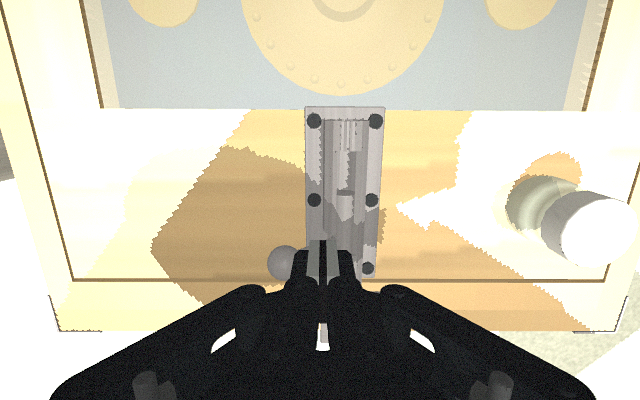

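View pics/sc7.png

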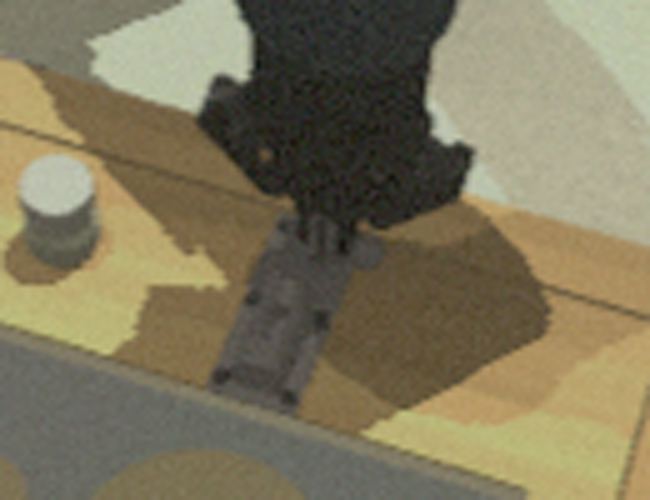

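Request:
carry_out(increments=[[[0.003,-0.004,0,0,0,0,0],[0.006,-0.007,0,0,0,0,0],[0.008,-0.01,0,0,0,0,0],[0.01,-0.012,0,0,0,0,0],[0.01,-0.012,0,0,0,0,0]]])

```text
time_s: 6.93
position: [0.5762, 0.0779, 0.1287]
orientation: [79.3, 89.6, -128.1]
force: [0.1, -0.1, 0.3]
finger_gap: -0.0
```

```bash
python3 - <<'E'
from h import *
stat()
C=cam('wrist')
cv2.imwrite('pics/w8.png',cv2.convertScaleAbs(arm.read_camera('wrist')[:,:,::-1],alpha=1.7))
print(proj('wrist',[toW((-.025,.042*np.sin(a),.115+.042*np.cos(a))) for a in np.radians([50,60,70,80])],C))
E
```

```text
t 6.93 C mm [-25.   24.1 128.7] F case [ 0.1 -0.   0.3] gap -0.0
axes in case: x [-0.001 -0.007 -1.   ] y [ 0.002 -1.     0.007]
[[306.51125217 267.50162658]
 [298.55873187 261.37444551]
 [293.44549607 255.11428124]
 [291.04038973 248.97494198]]
```

View pics/w8.png

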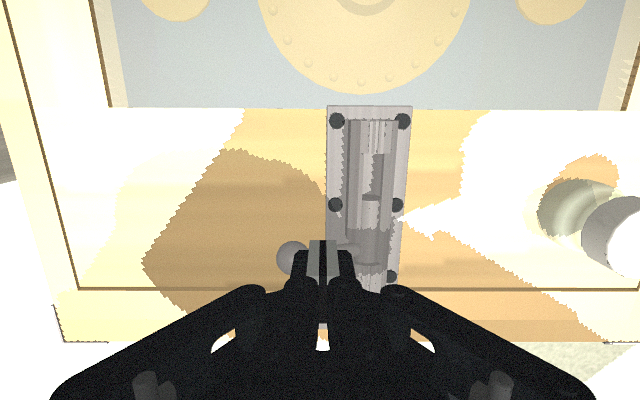

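Request:
carry_out(increments=[[[-0.02,0.002,0,0,0,0,0],[-0.026,0.0,0,0,0,0,0],[-0.026,-0.019,0,0,0,0,0],[-0.026,-0.019,0,0,0,0,0],[-0.018,-0.019,0,0,0,0,0],[-0.012,-0.019,0,0,0,0,0],[-0.008,-0.019,0,0,0,0,0],[-0.004,-0.019,0,0,0,0,0],[-0.002,-0.019,0,0,0,0,0],[0.0,-0.019,0,0,0,0,0]]])

```text
time_s: 7.82
position: [0.5849, 0.0944, 0.1286]
orientation: [80.6, 89.6, -126.8]
force: [0.8, 0.3, 0.6]
finger_gap: -0.0001
```

```bash
python3 - <<'E'
from h import *
stat()
E
```

```text
t 7.82 C mm [-25.   42.7 128.6] F case [0.6 0.6 0.6] gap -0.1
axes in case: x [-0.001 -0.007 -1.   ] y [ 0.002 -1.     0.007]
```

Request:
carry_out(increments=[[[0.001,0,0,0,0,0,0],[0.002,0,0,0,0,0,0],[0.003,0,0,0,0,0,0],[0.003,0,0,0,0,0,0]]])

```text
time_s: 8.15
position: [0.5851, 0.0944, 0.1265]
orientation: [88.8, 89.6, -118.6]
force: [-2.5, 0.4, 4.3]
finger_gap: 0.0001
```

```bash
python3 - <<'E'
from h import *
stat()
C=cam('wrist')
cv2.imwrite('pics/w9.png',cv2.convertScaleAbs(arm.read_camera('wrist')[:,:,::-1],alpha=1.7))
E
```

```text
t 8.15 C mm [-24.7  42.8 126.5] F case [-2.4 -0.8  4.3] gap 0.1
axes in case: x [-0.    -0.006 -1.   ] y [ 0.002 -1.     0.006]
```

View pics/w9.png

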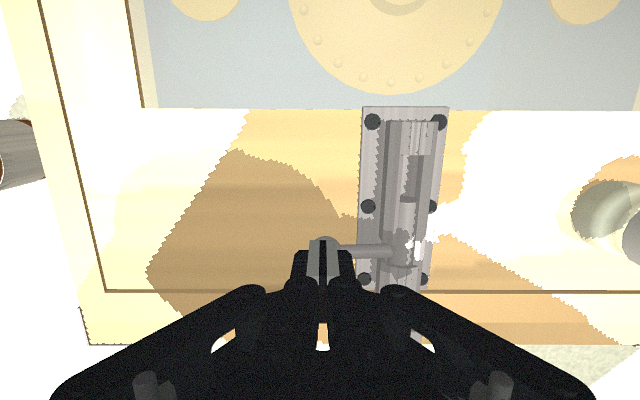

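Request:
carry_out(increments=[[[0.002,0,0,0,0,0,0],[0.003,0,0,0,0,0,0],[0.003,0,0,0,0,0,0]]])

```text
time_s: 8.45
position: [0.5863, 0.094, 0.1259]
orientation: [124.9, 89.7, -82.4]
force: [-2.7, -0.8, 10.9]
finger_gap: 0.0
```

```bash
python3 - <<'E'
from h import *
stat()
E
```

```text
t 8.45 C mm [-23.5  43.  125.9] F case [-2.1 -1.9 10.9] gap 0.0
axes in case: x [ 0.003 -0.005 -1.   ] y [ 0.003 -1.     0.005]
```

Firm stop at 10.9 N. Lift clear and look.

Request:
carry_out(increments=[[[-0.02,0,0,0,0,0,0],[-0.06,0,0,0,0,0,0],[-0.1,0,0,0,0,0,0],[-0.12,-0.02,0.02,0,0,0,0],[-0.12,-0.03,0.04,0,0,0,0],[-0.12,-0.03,0.06,0,0,0,0],[-0.12,-0.03,0.06,0,0,0,0]]])

```text
time_s: 9.03
position: [0.5448, 0.1507, 0.2461]
orientation: [130.2, 89.7, -77.0]
force: [-0.1, -0.1, -0.3]
finger_gap: 0.0004
```

```bash
python3 - <<'E'
from h import *
stat()
C=cam('wrist')
w=arm.read_camera('wrist')[:,:,::-1]
cv2.imwrite('pics/w10.png',cv2.convertScaleAbs(w,alpha=1.7))
b=arm.read_camera('side')[:,:,::-1]
cv2.imwrite('pics/si10.png',cv2.resize(cv2.convertScaleAbs(b[120:320,220:420],alpha=1.5),None,fx=3,fy=3,interpolation=cv2.INTER_CUBIC))
for a in [1.2,1.4,1.5]: print(a,proj('wrist',[toW((-.025,.042*np.sin(a),.115+.042*np.cos(a)))],C),3*(proj('side',[toW((-.025,.042*np.sin(a),.115+.042*np.cos(a)))])-[220,120]))
E
```

```text
t 9.03 C mm [-86.5  74.1 246.1] F case [-0.1 -0.1 -0.3] gap 0.4
axes in case: x [ 0.003 -0.004 -1.   ] y [ 0.005 -1.     0.004]
1.2 [[365.27652526 122.45924541]] [[208.31508132 176.92380804]]
1.4 [[361.33335704 122.01192042]] [[209.27238304 182.77736411]]
1.5 [[360.14344746 121.79580665]] [[209.60333948 186.21532544]]
```

View pics/w10.png

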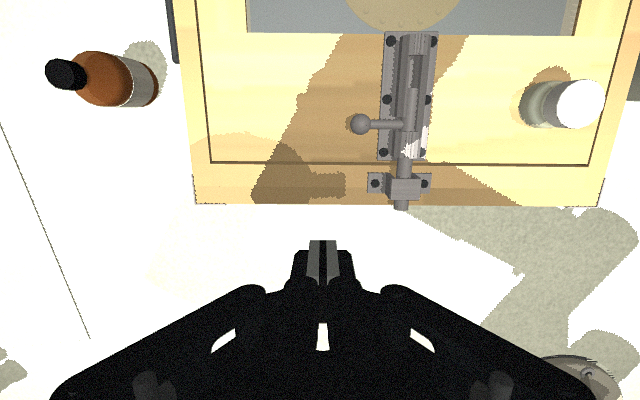

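View pics/si10.png

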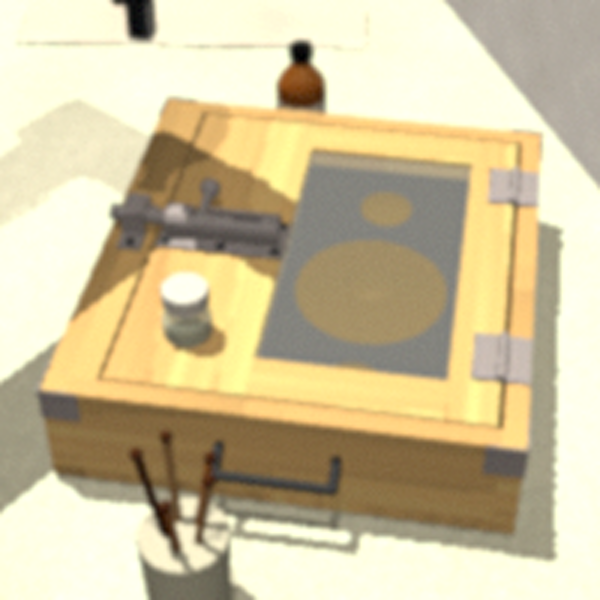

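```bash
python3 -c "
from h import *
print(arm.job_done())"
```

```text
the job is handed in; nothing more can be done
None
```

The bolt is shut and locked. I pushed it home with the closed fingertips, then swung the knob round the corner and pressed it down into the notch. I handed the job in at about 9 s of the 42 s allowed.

- **Bolt home:** it came up against the end of its slot at about 13 N, and the side view shows the rod's end through the keeper.
- **Knob down:** it stopped firmly at about 11 N with the fingertip at z = 126 mm; fully down predicts a ball top of about 127 mm. In the last pictures the ball was at wrist pixel (360, 124) against a predicted (360, 122). In the enlarged side view it was at (210, 187) against (210, 186). Both predictions are for 1.5 rad.
- **Other items:** the lid is shut, and the jar, bottle and brush pot look standing and undisturbed. I did not measure their positions again afterwards. The arm was clear and touching nothing when I handed in.
- **Disagreement:** the case corners measured from the pictures were off by up to about 5 mm in single views. I relied on contact forces and close-up views instead.

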